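Light the night lamp and point out the pin on the globe

TASK

Get the evening lesson started: gently press the night lamp's button all the way down and let it spring back, then, nudging the globe lightly with the fingertips (no gripping), turn it until its ball-headed pin stands over the tab that sticks out of the globe's foot. Then let go of the globe and point straight down at the ball of the pin, with the fingertips centred about two centimetres above it and not touching, stay there for two to three seconds, and finish still pointing. Do not lift, push or carry any of the other things on the desk.

Things in the scene. Friction and masses are not known exactly. Their poses are not given: they have to be found in the camera images.
- lamp: night lamp, fixed to the desk: flat white plastic foot 130 mm (its x) by 85 mm (its y) by 32 mm high, with a milk-white dome 80 mm wide on its +x half, its top 92 mm above the desk; a round button stands near the foot's -x end. Origin: centre of the underside; z up
- lamp_button_top (a point): centre of the upper face of the lamp's round press button (28 mm across, in a grey housing); it lies 42 mm from the lamp's origin towards the lamp's -x. Pressed straight down
- lamp_button (a joint): travel of the lamp button, 0 up to 0.006 m fully down; a spring brings it back; fully down takes 5 N
- globe_stand: black foot of the globe, fixed to the desk: a disc 140 mm across with a raised bar-shaped tab (12 mm wide, 18 mm high) that sticks out along the foot's +x to 110 mm from the axis; no other tab. Origin: centre of the foot's underside, on the upright axis about which the globe turns; z up
- globe_center (a point): centre of the blue and green plastic globe, 120 mm across, 105 mm above the desk (top at 171 mm). It turns endlessly either way about its upright axis; light friction (0.04 N m) keeps it where it is left. Two pins stick out of its upper half, leaning outwards at 45 degrees: one ball-headed (wanted), one with a flag
- flag_pin (a point): the pin that is not wanted: centre of its thin flat white flag (26 x 18 mm), 64 mm from the axis, 169 mm above the desk, 126 degrees counter-clockwise of the ball-headed pin seen from above
- pin_head (a point): centre of the white ball, 18 mm across, at the outer end of the ball-headed pin: 64 mm from the globe's axis and 169 mm above the desk; the steel stem (6 mm thick) leads from it at 45 degrees down and inwards to the globe 30 mm away. The ball may be pushed sideways to turn the globe. The axes of this point are the globe's own, z up
- globe_mark (a point): the point in the air straight above the tab of the globe's foot, 64 mm from the axis and 169 mm above the desk, where the centre of the pin's ball must come; it moves with the foot only
- glass: bystander: steel drinking glass, 68 mm across, 95 mm high, loose; origin: centre of the underside
- eraser: bystander: blue eraser 55 x 22 x 13 mm, loose; origin: centre of the underside
- stick: bystander: wooden pointer stick, 300 mm long along its x (from -150 to +150 mm), 26 mm thick, with a square dark handle at the -x end, lying loose; origin: below its middle, on the desk
- tin: bystander: flat metal geometry tin 75 x 160 x 18 mm, loose; origin: centre of the underside
- notebook: bystander: closed brown notebook 130 x 110 x 14 mm, loose; origin: centre of the underside
- glue: bystander: small glue bottle 36 mm across, 85 mm high, standing loose; origin: centre of the underside
- sharpener: bystander: steel pencil sharpener 26 x 16 x 12 mm, loose; origin: centre of the underside
Things that resemble listed ones, but are neither listed nor needed, are in the scene too. Leave any purple look-alike of the lamp alone.

How it is judged:
By the outcome, as a careful person would: the job done as asked, in the order asked, and still so for the second after the job is handed in, with the robot touching nothing.
It also fails if it takes over 64 s, if anything falls off the work surface, if the arm or the gripper's body presses on something with over 40 N, if the wrist force passes 120 N, or if a joint passes its speed limit or range.

ROBOT

A 6-joint arm with a two-finger parallel gripper is mounted at the origin on the work surface. World frame = base frame: x ahead of the robot, y to its left, z up, the work surface at z = 0. Lengths are in mm, angles in rad, forces in N, time in s.
With the tool pointing down it reaches from about 350 to 975 mm from the base axis. Payload 7.1 kg.
Tool frame: the origin (TCP) lies between the finger pads, 19 mm behind the fingertips; this is the grasp point; z points along the fingers, y is the line along which they close (so a half turn about z gives the same grasp; the last joint's range is limited). The gripper opens to 88 mm and grips with 3 to 60 N. Pads are 20 mm wide; open, the fingers measure 115 mm over their backs; the gripper's body (75 mm by 178 mm) begins 61 mm behind the grasp point.
Start: joints at [1.096, 0.423, 1.63, -0, 1.089, -0.019], TCP at [275.08, 561.191, 241.375] pointing down, gripper open.
Joint ranges: [-3, 3], [-0.9, 2.11], [0.09, 2.58], [-1.31, 4.45], [0.11, 2.69], [-2.54, 2.54]. Speed limits (rad/s): [2.39, 2.39, 3.01, 3.14, 3.14, 3.14].

INTERFACE

Orientations are given as a rotation vector (axis times angle).
In Python, from workcell import ctrl gives the robot as it stands.
- The arm moves only by the shell command python3 -m pendant 'ROWS'. ROWS is a JSON object of lists of equal length, an entry for each row: "grip": the opening, from -1 (shut) to 1 (fully open); "linear": the shift along the tool's x, y, z in mm, a list of three; "angular": the turn, a rotation vector about the tool's x, y, z in rad, a list of three. In form: {"grip": [grip, ...], "linear": [[tx, ty, tz], ...], "angular": [[ax, ay, az], ...]}. A call has 1 to 12 rows; each row shifts and turns the commanded pose from where the row before left it, along the tool's axes as they then stand; what a row does not reach is not made up. A row lasts 1/12 s, in which the tool goes at most 41.7 mm and 7.16 degrees, less where a joint would pass 70% of its speed; a pose out of reach is approached as far as the arm can. A call with a gripper value outside its range is refused whole. The fingers move at their own pace and stop on an object; the grip force is fixed at half the most. Time passes only in rows, so rows that do not move let the fingers close. It gives the time, the measured TCP pose, the force, the opening and the grip force at its end, in the units of the state.
- ctrl.get_obs(): the state, without advancing time (a new reading comes with each control period).
- ctrl.get_image(name): name is "scene" or "top"; returns the picture (384x512x3 uint8, red, green, blue); there is no depth.
- ctrl.camera_params(name): a dict with "vfov" (degrees; the focal length in pixels is half the picture's height over the tangent of half this angle, whatever the lens; pixels are square), "cx", "cy" (the principal point, pixels), "k1" (the pictures are not rectified: a ray, as slopes to the right and down, at radius r is drawn at 1 + k1 r^2 times it, then the intrinsics apply), "R" (3x3) and "t" (3): a world point X has camera coordinates R X + t. Camera axes: x right, y down, z forward; pixel columns grow to the right and rows downward; lengths in mm; the calibration is good to about 2 mm. A picture is of the moment at which its call begins. camera_params takes no time and is no camera call.
- ctrl.close_job(): hands the job in; it is judged then, once.
The state is a dict: "t": time; "qpos": joint angles; "qvel": joint speeds; "joint_torque": joint torques, N m; "ee_pos": TCP position; "orientation": TCP orientation; "ft_force": force on the tool from outside, world axes, zero at the start; "moment": the same for the moment, N m; "width": finger opening in mm; "grasp_force": force on a finger pad.
Only numpy, scipy, OpenCV 4.12 (cv2) and the standard library are available. Lean on these libraries where they do the work, as an engineer would, in place of code of your own. Each camera call takes 0.05 s, during which the arm holds its last target. There are 200 camera calls.

## Working session

There is one attempt and no reset: what is moved stays moved. The work goes in short steps, Python scripts to look and compute and a shell command to move; the robot and the scene stay as the last step left them, time stands still between calls to the robot, and variables do not carry over. Pictures are saved under pics/ and viewed, at most 10 in all, crops included, and the job is handed in when it is done.

```bash
mkdir -p pics; ls
python3 - <<'E'
from workcell import ctrl
import cv2
for n in("scene","top"):
    im=ctrl.get_image(n); cv2.imwrite(f"pics/{n}0.png",im[:,:,::-1]); print(n,ctrl.camera_params(n))
print(ctrl.get_obs())
E
```

```text
pics
scene {'vfov': 46.75861511369893, 'cx': 257.6625104123757, 'cy': 194.550551443538, 'k1': 0.04682375372185751, 'R': array([[ 0.2955542 ,  0.95525944,  0.01127476],
       [ 0.52067012, -0.15117614, -0.84026686],
       [-0.80096838,  0.25421483, -0.54205579]]), 't': array([-219.46033303, -167.77297649, 1866.03882609])}
top {'vfov': 44.66893683269223, 'cx': 255.81782586079876, 'cy': 190.3897256119625, 'k1': 0.0408430319721368, 'R': array([[-1.46186064e-02, -9.99892466e-01, -1.16291832e-03],
       [-9.97194308e-01,  1.46645333e-02, -7.34061550e-02],
       [ 7.34153150e-02,  8.65598432e-05, -9.97301451e-01]]), 't': array([  57.00451779,  544.78811111, 1362.77703352])}
{'t': 0.1, 'qpos': array([ 1.09600839e+00,  4.23793857e-01,  1.63059754e+00,  1.61540899e-05,
        1.08863953e+00, -1.90038134e-02]), 'qvel': array([ 1.81356457e-03, -1.35142805e-03, -2.14471086e-03,  6.35759142e-05,
        4.94402854e-04,  3.39447311e-04]), 'joint_torque': array([ 4.50233219e-04, -5.45609021e+01, -2.74325699e+01,  6.45813136e-02,
        1.87549082e-02, -2.95893528e-05]), 'ee_pos': array([274.85771608, 560.77844098, 240.6673506 ]), 'orientation': array([-7.09691792e-01, -3.06000679e+00,  2.18497841e-03]), 'ft_force': array([-0.05334525,  0.48845769,  0.60854544]), 'moment': array([-0.01212055, -0.03786833, -0.07115252]), 'grasp_force': 0.0, 'width': 87.41483342437009}
```

View pics/scene0.png

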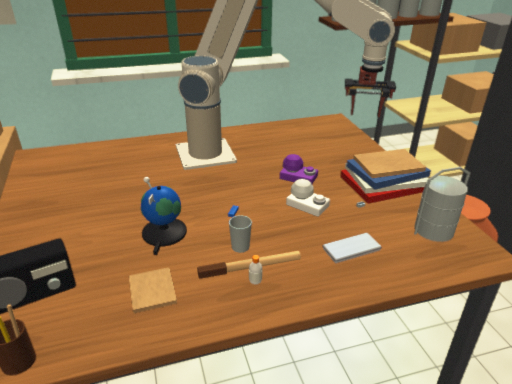

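View pics/top0.png

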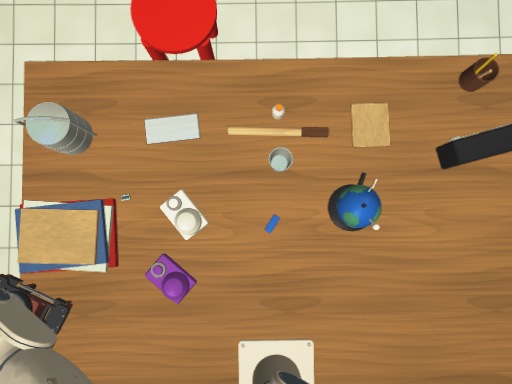

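The scene picture shows the white lamp at about (308,197), button (320,198), and the purple look-alike at (297,168). The globe is at (160,205), with its tab at (156,248) and a ball at (146,180). In the top picture the white lamp's button is at about (175,202) and its dome at (187,221). The globe is at (357,207), the tab at (362,179), the ball at about (376,227) and the flag at about (375,185).

Candidates in the top view:
- **Lamp button:** white (175,202) or purple (158,270). I choose white.
- **Pin:** ball (376,227) or flag (375,185). I choose the ball.

I'll check both choices in one crop.

```bash
cat > h.py <<'E'
import numpy as np, cv2
from workcell import ctrl
def K(c):
    f=192/np.tan(np.radians(c["vfov"]/2)); return np.array([[f,0,c["cx"]],[0,f,c["cy"]],[0,0,1]]),np.array([c["k1"],0,0,0.])
def proj(n,P):
    c=ctrl.camera_params(n); k,d=K(c)
    return cv2.projectPoints(np.float64(P).reshape(-1,3),cv2.Rodrigues(c["R"])[0],c["t"],k,d)[0].reshape(-1,2)
def ray(n,px,z):
    c=ctrl.camera_params(n); k,d=K(c)
    u=cv2.undistortPoints(np.float64(px).reshape(-1,1,2),k,d).reshape(-1,2)
    D=np.c_[u,np.ones(len(u))]@c["R"]; o=-c["R"].T@c["t"]
    return o+D*((z-o[2])/D[:,2])[:,None]
def cents(im,box,f,amin=4):
    x0,y0,x1,y1=box; s=im[y0:y1,x0:x1]; m=f(s.astype(int)).astype(np.uint8)
    n,_,st,ce=cv2.connectedComponentsWithStats(m)
    return [(st[i,4],*(ce[i]+[x0,y0])) for i in range(1,n) if st[i,4]>=amin]
white=lambda s:(s.min(2)>150)&(s.max(2)-s.min(2)<40)
dark=lambda s:(s.max(2)<50)
E
python3 - <<'E'
from h import *
t=cv2.imread("pics/top0.png");s=cv2.imread("pics/scene0.png")
C=lambda i,x,y,w=70,h=52:cv2.resize(i[y:y+h,x:x+w],(400,300),interpolation=cv2.INTER_CUBIC)
cv2.imwrite("pics/crop0.png",np.vstack([np.hstack([C(t,322,165,80,60),C(t,148,188,80,60)]),np.hstack([C(s,125,170,120,90),C(s,280,150,80,60)])]))
T=t[:,:,::-1];S=s[:,:,::-1]
print("tw",cents(T,(325,165,400,240),white)); print("sw",cents(S,(130,165,200,215),white))
print("td",cents(T,(325,165,400,240),dark)); print("sd",cents(S,(130,205,200,260),dark))
print("lamp",cents(T,(150,185,215,245),white))
E
```

```text
tw [(np.int32(6), np.float64(370.6666666666667), np.float64(188.0)), (np.int32(25), np.float64(375.68), np.float64(226.76))]
sw [(np.int32(6), np.float64(150.0), np.float64(196.5))]
td [(np.int32(30), np.float64(361.4), np.float64(177.76666666666668)), (np.int32(186), np.float64(335.5), np.float64(198.0483870967742)), (np.int32(19), np.float64(355.36842105263156), np.float64(228.42105263157896))]
sd [(np.int32(642), np.float64(159.59190031152647), np.float64(234.66043613707166))]
lamp [(np.int32(912), np.float64(183.49780701754386), np.float64(216.45394736842104)), (np.int32(76), np.float64(172.75), np.float64(202.78947368421052))]
```

View pics/crop0.png

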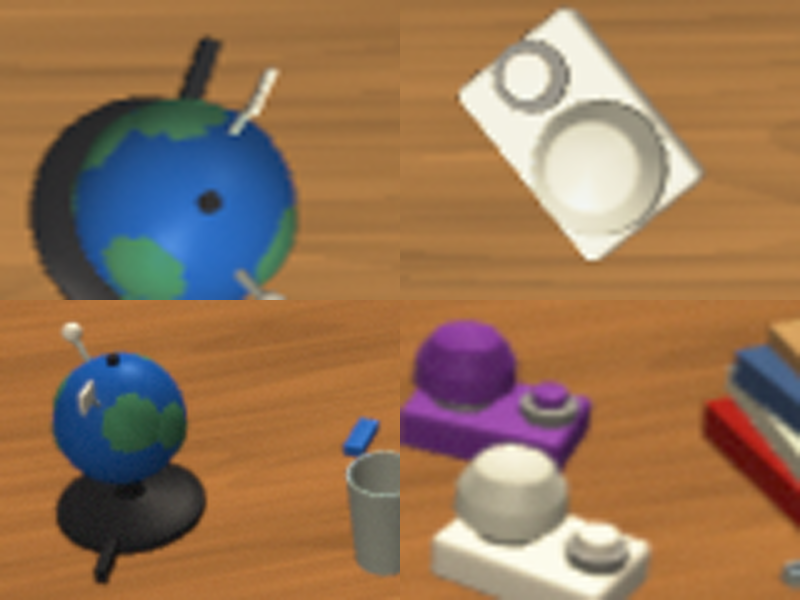

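Run:
```python
from h import *
def tri(a,b):
    A=[];B=[]
    for n,p in(("top",a),("scene",b)):
        p0=ray(n,[p],0)[0];p1=ray(n,[p],200)[0];d=(p1-p0)/np.linalg.norm(p1-p0)
        M=np.eye(3)-np.outer(d,d);A.append(M);B.append(M@p0)
    return np.linalg.lstsq(np.vstack(A),np.hstack(B),rcond=None)[0].round(1)
print("button",tri((173.1,203.1),(320,197)),ray("top",[(173.1,203.1)],45),ray("scene",[(320,197)],45))
print("ball",tri((375.7,226.8),(146.6,179.3)),ray("top",[(375.7,226.8)],169),ray("scene",[(146.6,179.3)],169))
ax=ray("top",[(363.6,205.2)],171)[0];print("axis",ax,ray("scene",[(158.8,177.5)],171))
im=cv2.imread("pics/top0.png")[:,:,::-1]
tip=ray("top",[(364.4,173)],18)[0];print("tip",tip,tip-ax)
mid=ray("top",cents(im,(350,165,380,193),dark)[0][1:],18)[0];print("mid",mid)
b=ray("top",[(375.7,226.8)],169)[0]
f=ray("top",[(374.5,184)],169)[0]
for n,p in(("tip",tip),("mid",mid),("ball",b),("flag",f)):
    d=p-ax;print(n,np.degrees(np.arctan2(d[1],d[0])).round(1),np.hypot(*d[:2]).round(1))
# globe silhouette
m=((im[:,:,2].astype(int)-im[:,:,0]>40)|(im[:,:,1].astype(int)-im[:,:,0]>15)).astype(np.uint8);m[:,:320]=0;m[:,400:]=0;m[:165]=0;m[245:]=0
c=max(cv2.findContours(m,0,2)[0],key=cv2.contourArea);e=cv2.minEnclosingCircle(c);print(e,ray("top",[e[0]],105))
# lamp
m=(im.min(2)>110).astype(np.uint8);q=np.zeros_like(m);q[185:248,150:215]=m[185:248,150:215]
c=max(cv2.findContours(q,0,2)[0],key=cv2.contourArea);r=cv2.minAreaRect(c);B=ray("top",cv2.boxPoints(r),32);print("lamp",r,B[:,:2],B.mean(0))
for n,p,z in(("glass",(280,160),0),("eraser",(272,224),0),("notebook",(370,125),14),("sharp",(125,197),12),("dome",(188,219.5),92)):print(n,ray("top",[p],z)[0])
```

```text
button [510.6 289.3  54.5] [[510.3420547  289.10826585  45.        ]] [[497.5210317 298.2589079  45.       ]]
ball [ 434.6 -261.8  172.2] [[ 434.49516776 -263.17631368  169.        ]] [[ 429.43842566 -261.15717047  169.        ]]
axis [ 491.35718635 -233.05711472  171.        ] [[ 432.21857377 -224.51300652  171.        ]]
tip [ 592.66093232 -273.54455133   18.        ] [ 101.30374597  -40.4874366  -153.        ]
mid [ 578.6070347  -264.25923067   18.        ]
tip -21.8 109.1
mid -19.7 92.7
ball -152.1 64.3
flag -29.0 63.5
((358.10687255859375, 206.41221618652344), 22.368755340576172) [[ 490.76297307 -232.99000704  105.        ]]
lamp ((183.37806701660156, 214.5975799560547), (44.197174072265625, 29.516843795776367), 51.34019470214844) [[501.52305273 335.27687495]
 [554.57322349 267.95614118]
 [452.40377901 187.79756105]
 [399.98817255 255.06838812]] [477.12205694 261.52474133  32.        ]
glass [637.84330632 -25.24036091   0.        ]
eraser [445.73551449   2.18083557   0.        ]
notebook [ 737.1581398  -295.48167029   14.        ]
sharp [532.21304856 437.08454987  12.        ]
dome [461.63937061 239.34647867  92.        ]
```

```bash
python3 -m pendant '{"grip":[-1,-1,-1,-1,-1,-1,-1,-1,-1],"linear":[[0,0,0],[0,0,0],[0,0,0],[0,0,0],[0,0,0],[0,0,0],[0,0,0],[0,0,0],[0,0,0]],"angular":[[0,0,0.12],[0,0,0.12],[0,0,0.12],[0,0,0.12],[0,0,0.12],[0,0,0.12],[0,0,0.12],[0,0,0.12],[0,0,0.12]]}'
python3 -m pendant '{"grip":[-1,-1,-1,-1,-1,-1,-1,-1,-1,-1],"linear":[[0,0,0],[0,0,0],[0,0,0],[0,0,0],[0,0,0],[0,0,0],[0,0,0],[0,0,0],[0,0,0],[0,0,0]],"angular":[[0,0,0.12],[0,0,0.12],[0,0,0.12],[0,0,0.12],[0,0,0.12],[0,0,0.12],[0,0,0.12],[0,0,0.1],[0,0,0],[0,0,0]]}'
cat >> h.py <<'E'
from scipy.spatial.transform import Rotation as Ro
def rel(target):
    o=ctrl.get_obs();R=Ro.from_rotvec(o["orientation"]).as_matrix()
    print("t",o["t"],"pos",o["ee_pos"].round(1),"xang",np.degrees(np.arctan2(R[1,0],R[0,0])).round(1),"zaxis",R[:,2].round(3),"q",o["qpos"].round(2),"w",o["width"].round(1),"F",o["ft_force"].round(1))
    print("tool delta",(R.T@(np.array(target)-o["ee_pos"])).round(1))
E
python3 -c "
from h import *
rel([510.3,288.5,100])"
```

```text
t: 0.85
ee_pos: [274.9, 560.9, 240.9]
orientation: [2.189, 2.253, -0.001]
ft_force: [0.5, -0.0, 0.1]
width: 31.6
grasp_force: 0.0
t: 1.68
ee_pos: [275.0, 561.0, 241.1]
orientation: [2.967, 1.031, -0.001]
ft_force: [-0.1, 0.1, -0.1]
width: 0.1
grasp_force: 0.0Traceback (most recent call last):
  File "<string>", line 3, in <module>
    rel([510.3,288.5,100])
    ~~~^^^^^^^^^^^^^^^^^^^
  File "h.py", line 22, in rel
    print("t",o["t"],"pos",o["ee_pos"].round(1),"xang",np.degrees(np.arctan2(R[1,0],R[0,0])).round(1),"zaxis",R[:,2].round(3),"q",o["qpos"].round(2),"w",o["width"].round(1),"F",o["ft_force"].round(1))
                                                                                                                                                         ^^^^^^^^^^^^^^^^
AttributeError: 'float' object has no attribute 'round'
```

```bash
sed -i 's/o\["width"\].round(1)/round(o["width"],1)/' h.py
python3 -c "
from h import *
rel([510.3,288.5,100])"
```

```text
t 1.6833 pos [275.  561.  241.1] xang 38.3 zaxis [-0.    -0.001 -1.   ] q [1.1  0.42 1.63 0.   1.09 2.  ] w 0.1 F [-0.1  0.1 -0.1]
tool delta [ 15.7 359.7 141.1]
```

```bash
python3 -m pendant '{"grip":[-1,-1,-1,-1,-1,-1,-1,-1,-1,-1,-1,-1],"linear":[[1.3,15,0],[1.3,25,0],[1.3,35,0],[1.3,35,0],[1.3,35,0],[1.3,35,0],[1.3,35,0],[1.3,35,0],[1.3,35,10],[1.3,35,15],[1.3,25,20],[1.4,14.7,25]],"angular":[[0,0,0],[0,0,0],[0,0,0],[0,0,0],[0,0,0],[0,0,0],[0,0,0],[0,0,0],[0,0,0],[0,0,0],[0,0,0],[0,0,0]]}'
python3 -m pendant '{"grip":[-1,-1,-1,-1,-1,-1],"linear":[[0,0,25],[0,0,25],[0,0,20],[0,0,0],[0,0,0],[0,0,0]],"angular":[[0,0,0],[0,0,0],[0,0,0],[0,0,0],[0,0,0],[0,0,0]]}'
python3 - <<'E'
from h import *
rel([510.3,288.5,68])
t=ctrl.get_image("top")[:,:,::-1];s=ctrl.get_image("scene")[:,:,::-1]
C=lambda i,x,y,w,h:cv2.resize(i[y:y+h,x:x+w],(400,300),interpolation=cv2.INTER_CUBIC)
cv2.imwrite("pics/b1.png",np.hstack([C(t,138,178,80,60),C(s,270,140,80,60)]))
E
```

```text
t: 2.68
ee_pos: [512.3, 285.3, 172.0]
orientation: [2.969, 1.027, 0.005]
ft_force: [0.1, 0.2, -0.3]
width: 0.5
grasp_force: 0.0
t: 3.18
ee_pos: [510.3, 288.0, 102.4]
orientation: [-2.969, -1.028, -0.002]
ft_force: [0.3, 0.1, 0.9]
width: 0.5
grasp_force: 0.0
t 3.1833 pos [510.3 288.  102.4] xang 38.2 zaxis [ 0.001  0.001 -1.   ] q [ 0.49  0.56  1.8  -0.    0.79  1.4 ] w 0.5 F [0.3 0.1 0.9]
tool delta [ 0.3 -0.4 34.4]
```

View pics/b1.png

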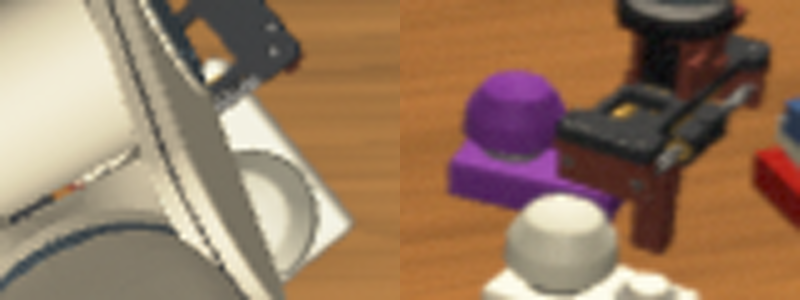

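The scene crop shows the closed fingertips at about (320,190), directly above the button at (320,197). The dome is clear and the purple lamp is untouched. Next I descend slowly.

```bash
python3 -m pendant '{"grip":[-1,-1,-1,-1,-1,-1,-1,-1,-1],"linear":[[0,0,5],[0,0,5],[0,0,5],[0,0,4],[0,0,3],[0,0,3],[0,0,2],[0,0,2],[0,0,0]],"angular":[[0,0,0],[0,0,0],[0,0,0],[0,0,0],[0,0,0],[0,0,0],[0,0,0],[0,0,0],[0,0,0]]}'
```

```text
t: 4.03
ee_pos: [509.5, 288.0, 72.1]
orientation: [2.969, 1.027, -0.001]
ft_force: [-0.2, 0.2, 1.2]
width: 0.4
grasp_force: 0.9
```

```bash
python3 -m pendant '{"grip":[-1,-1,-1,-1],"linear":[[0,0,1],[0,0,1],[0,0,1],[0,0,0]],"angular":[[0,0,0],[0,0,0],[0,0,0],[0,0,0]]}'
```

```text
t: 4.37
ee_pos: [509.6, 288.0, 69.4]
orientation: [-2.969, -1.027, 0.0]
ft_force: [-2.5, -0.6, 3.4]
width: 0.4
grasp_force: 1.7
```

```bash
python3 -m pendant '{"grip":[-1,-1,-1],"linear":[[0,0,1],[0,0,0.5],[0,0,0]],"angular":[[0,0,0],[0,0,0],[0,0,0]]}'
```

```text
t: 4.62
ee_pos: [509.6, 288.0, 67.9]
orientation: [2.969, 1.027, -0.0]
ft_force: [-2.1, -1.0, 4.7]
width: 0.5
grasp_force: 2.2
```

```bash
python3 -m pendant '{"grip":[-1,-1,-1],"linear":[[0,0,1],[0,0,0.5],[0,0,0]],"angular":[[0,0,0],[0,0,0],[0,0,0]]}'
```

```text
t: 4.87
ee_pos: [509.6, 288.0, 66.9]
orientation: [2.969, 1.027, -0.0]
ft_force: [-2.7, -2.7, 9.2]
width: 0.1
grasp_force: 5.1
```

```bash
python3 -m pendant '{"grip":[-1,-1,-1],"linear":[[0,0,0.8],[0,0,0],[0,0,0]],"angular":[[0,0,0],[0,0,0],[0,0,0]]}'
```

```text
t: 5.12
ee_pos: [509.6, 288.0, 66.8]
orientation: [2.969, 1.027, 0.0]
ft_force: [-5.1, -3.7, 16.6]
width: 0.7
grasp_force: 8.5
```

Button bottomed out: the force climbs with no further travel. I lift straight up and retreat.

```bash
python3 -m pendant '{"grip":[-1,-1,-1,-1,-1,-1,-1,-1,-1,-1,-1,-1],"linear":[[0,0,-2],[0,0,-2],[0,0,-3],[0,0,-5],[0,0,-10],[0,0,-20],[0,0,-30],[0,0,-35],[0,0,-35],[0,0,-30],[0,0,-15],[0,0,0]],"angular":[[0,0,0],[0,0,0],[0,0,0],[0,0,0],[0,0,0],[0,0,0],[0,0,0],[0,0,0],[0,0,0.09],[0,0,0.09],[0,0,0],[0,0,0]]}'
python3 - <<'E'
from h import *
rel([419,-234,253])
E
```

```text
t: 6.12
ee_pos: [511.8, 289.1, 257.6]
orientation: [-3.047, -0.755, -0.013]
ft_force: [0.3, 0.7, 0.4]
width: 0.3
grasp_force: 0.0
t 6.1167 pos [511.8 289.1 257.6] xang 27.8 zaxis [ 0.008  0.004 -1.   ] q [ 0.49  0.35  1.71 -0.    1.08  1.58] w 0.3 F [0.3 0.7 0.4]
tool delta [-326.3  419.3    1.8]
```

```bash
python3 -m pendant '{"grip":[-1,-1,-1,-1,-1,-1,-1,-1,-1,-1,-1,-1],"linear":[[-11,14,0],[-19,24,0],[-22,28,0],[-22,28,0],[-22,28,0],[-22,28,0],[-22,28,0],[-22,28,0],[-22,28,0],[-22,28,0],[-22,28,0],[-22,28,0]],"angular":[[0,0,0],[0,0,0],[0,0,0],[0,0,0],[0,0,0],[0,0,0],[0,0,0],[0,0,0],[0,0,0],[0,0,0],[0,0,0],[0,0,0]]}'
python3 -m pendant '{"grip":[-1,-1,-1,-1,-1,-1,-1],"linear":[[-22,28,0],[-22,28,0],[-19,26,0],[-11,14,0],[-4,6,0],[0,0,0],[0,0,0]],"angular":[[0,0,0],[0,0,0],[0,0,0],[0,0,0],[0,0,0],[0,0,0],[0,0,0]]}'
python3 - <<'E'
from h import *
rel([419,-234,177])
s=ctrl.get_image("scene")[:,:,::-1]
C=lambda i,x,y,w,h:cv2.resize(i[y:y+h,x:x+w],(400,300),interpolation=cv2.INTER_CUBIC)
cv2.imwrite("pics/g1.png",np.hstack([C(s,105,130,120,90),C(s,280,160,80,60)]))
E
```

```text
t: 7.12
ee_pos: [434.6, -111.6, 251.1]
orientation: [-3.048, -0.756, 0.004]
ft_force: [0.2, -0.3, 0.1]
width: 0.2
grasp_force: 0.0
t: 7.7
ee_pos: [414.8, -236.0, 251.6]
orientation: [-3.048, -0.754, 0.002]
ft_force: [-0.4, 0.9, -0.1]
width: 0.3
grasp_force: 0.0
t 7.7 pos [ 414.8 -236.   251.6] xang 27.8 zaxis [-0.002  0.001 -1.   ] q [-0.54  0.19  1.94  0.    1.01  0.54] w 0.3 F [-0.4  0.9 -0.1]
tool delta [ 4.7  0.4 74.6]
```

View pics/g1.png

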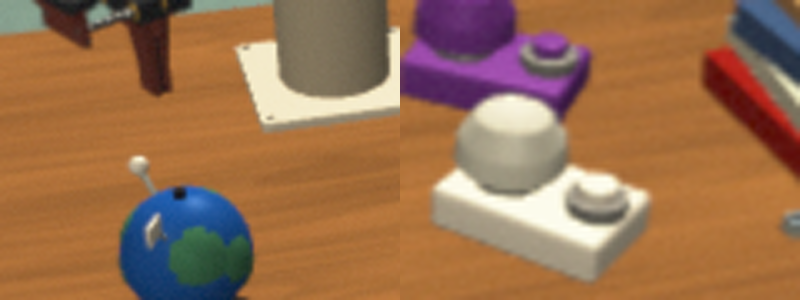

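Both checks are good: the button has sprung back (400-600 crop at (598,580→197)) and the fingertips hang behind the ball, seen at about (147,179) in the full picture. Next I descend and start the push.

```bash
python3 -m pendant '{"grip":[-1,-1,-1,-1,-1,-1,-1,-1,-1,-1,-1,-1],"linear":[[4.7,0.4,10],[0,0,15],[0,0,18],[0,0,15],[0,0,10],[0,0,6.5],[0,0,0],[0,2,0],[0,2,0],[0,2,0],[0,2,0],[0,0,0]],"angular":[[0,0,0],[0,0,0],[0,0,0],[0,0,0],[0,0,0],[0,0,0],[0,0,0],[0,0,0],[0,0,0],[0,0,0],[0,0,0],[0,0,0]]}'
python3 - <<'E'
from h import *
rel([491,-233,177])
im=ctrl.get_image("scene"); print(cents(im,(135,165,165,205),white))
E
```

```text
t: 8.75
ee_pos: [424.3, -242.4, 178.6]
orientation: [3.048, 0.755, 0.002]
ft_force: [0.1, 1.0, -0.6]
width: 0.3
grasp_force: 0.0
t 8.75 pos [ 424.3 -242.4  178.6] xang 27.8 zaxis [ 0.001 -0.001 -1.   ] q [-0.54  0.32  1.98 -0.    0.85  0.54] w 0.3 F [ 0.1  1.  -0.6]
tool delta [63.4 22.8  1.7]
[(np.int32(6), np.float64(150.0), np.float64(196.5))]
```

```bash
python3 -m pendant '{"grip":[-1,-1,-1,-1,-1,-1,-1,-1,-1,-1,-1,-1],"linear":[[-1.1,3.35,0],[-1.1,3.35,0],[-1.1,3.35,0],[-1.1,3.35,0],[-1.1,3.35,0],[-1.1,3.35,0],[-1.1,3.35,0],[-1.1,3.35,0],[-1.1,3.35,0],[-1.1,3.35,0],[-1.1,3.35,0],[-1.1,3.35,0]],"angular":[[0,0,-0.0524],[0,0,-0.0524],[0,0,-0.0524],[0,0,-0.0524],[0,0,-0.0524],[0,0,-0.0524],[0,0,-0.0524],[0,0,-0.0524],[0,0,-0.0524],[0,0,-0.0524],[0,0,-0.0524],[0,0,-0.0524]]}'
python3 - <<'E'
from h import *
rel([491,-233,177])
s=ctrl.get_image("scene")[:,:,::-1]; t=ctrl.get_image("top")[:,:,::-1]
C=lambda i,x,y,w,h:cv2.resize(i[y:y+h,x:x+w],(400,300),interpolation=cv2.INTER_CUBIC)
cv2.imwrite("pics/g2.png",np.hstack([C(s,115,150,100,75),C(t,318,165,100,75)]))
E
```

```text
t: 9.8
ee_pos: [442.0, -279.2, 178.2]
orientation: [-2.664, -1.665, 0.0]
ft_force: [-0.5, 0.7, 0.3]
width: 0.5
grasp_force: 0.3
t 9.8 pos [ 442.  -279.2  178.2] xang 64.0 zaxis [-0.  0. -1.] q [-0.59  0.36  1.9   0.    0.88 -0.13] w 0.5 F [-0.5  0.7  0.3]
tool delta [63.  23.8  1.2]
```

View pics/g2.png

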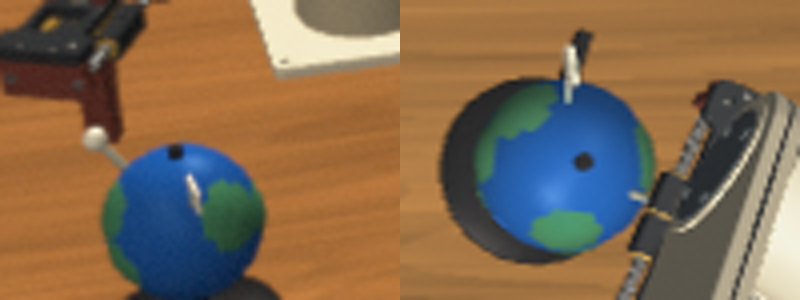

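The globe turns with the push. In the scene view the ball is at about (139,184), on the fingertip's front side; in the top view the flag is already over the tab, as expected. I continue round the circle.

```bash
python3 -m pendant '{"grip":[-1,-1,-1,-1,-1,-1,-1,-1,-1,-1,-1,-1],"linear":[[-1.1,3.35,0],[-1.1,3.35,0],[-1.1,3.35,0],[-1.1,3.35,0],[-1.1,3.35,0],[-1.1,3.35,0],[-1.1,3.35,0],[-1.1,3.35,0],[-1.1,3.35,0],[-1.1,3.35,0],[-1.1,3.35,0],[-1.1,3.35,0]],"angular":[[0,0,-0.0524],[0,0,-0.0524],[0,0,-0.0524],[0,0,-0.0524],[0,0,-0.0524],[0,0,-0.0524],[0,0,-0.0524],[0,0,-0.0524],[0,0,-0.0524],[0,0,-0.0524],[0,0,-0.0524],[0,0,-0.0524]]}'
python3 -m pendant '{"grip":[-1,-1,-1,-1,-1,-1,-1,-1,-1,-1,-1,-1],"linear":[[-1.1,3.35,0],[-1.1,3.35,0],[-1.1,3.35,0],[-1.1,3.35,0],[-1.1,3.35,0],[-1.1,3.35,0],[-1.1,3.35,0],[-1.1,3.35,0],[-1.1,3.35,0],[-1.1,3.35,0],[-1.1,3.35,0],[-1.1,3.35,0]],"angular":[[0,0,-0.0524],[0,0,-0.0524],[0,0,-0.0524],[0,0,-0.0524],[0,0,-0.0524],[0,0,-0.0524],[0,0,-0.0524],[0,0,-0.0524],[0,0,-0.0524],[0,0,-0.0524],[0,0,-0.0524],[0,0,-0.0524]]}'
python3 -m pendant '{"grip":[-1,-1,-1,-1,-1],"linear":[[-1.1,3.35,0],[-1.1,3.35,0],[-1.1,3.35,0],[-1.1,3.35,0],[0,0,0]],"angular":[[0,0,-0.0524],[0,0,-0.0524],[0,0,-0.0524],[0,0,-0.0524],[0,0,0]]}'
python3 - <<'E'
from h import *
rel([491,-233,177])
s=ctrl.get_image("scene")[:,:,::-1]; t=ctrl.get_image("top")[:,:,::-1]
C=lambda i,x,y,w,h:cv2.resize(i[y:y+h,x:x+w],(400,300),interpolation=cv2.INTER_CUBIC)
cv2.imwrite("pics/g3.png",np.hstack([C(s,115,170,100,75),C(t,318,150,100,75)]))
S=s[:,:,::-1];print(cents(S,(125,170,195,215),white),cents(S,(140,225,175,265),dark))
E
```

```text
t: 10.9
ee_pos: [478.7, -298.6, 178.1]
orientation: [-2.021, -2.405, 0.001]
ft_force: [0.5, -0.9, 0.4]
width: 0.3
grasp_force: 0.4
t: 11.9
ee_pos: [520.1, -292.7, 178.1]
orientation: [1.178, 2.912, -0.001]
ft_force: [-0.2, -0.4, 0.8]
width: 0.3
grasp_force: 0.4
t: 12.32
ee_pos: [532.3, -284.8, 178.2]
orientation: [0.867, 3.019, -0.0]
ft_force: [-0.8, -0.6, -0.0]
width: 0.4
grasp_force: 0.0
t 12.3167 pos [ 532.3 -284.8  178.2] xang 148.0 zaxis [ 0. -0. -1.] q [-0.51  0.47  1.72 -0.    0.95 -1.52] w 0.4 F [-0.8 -0.6 -0. ]
tool delta [62.5 22.   1.1]
[(np.int32(5), np.float64(147.8), np.float64(196.2))] [(np.int32(544), np.float64(156.9889705882353), np.float64(235.79779411764707))]
```

View pics/g3.png

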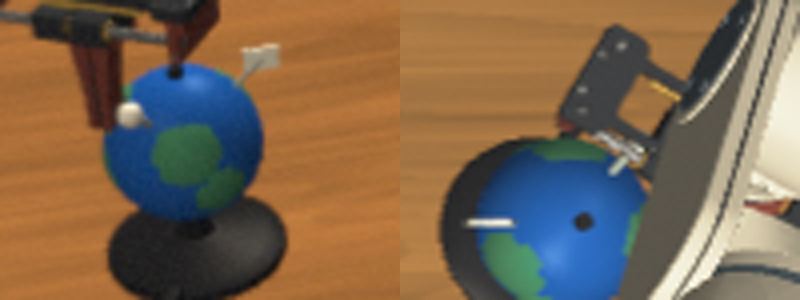

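In the scene view the ball is at about (147,199), on the globe's front right of the finger. In the top view the flag points to image-left at (438,205). The remaining turn is about 14°, so I compute it from both views.

Run:
```python
from h import *
ax=np.array([491.1,-233.0])
ang=lambda p:(np.degrees(np.arctan2(p[1]-ax[1],p[0]-ax[0])).round(1),np.hypot(*(p[:2]-ax)).round(1))
for n,box,minr in(("top",(350,168,376,195),72),("scene",(145,240,175,262),72)):
    im=cv2.imread(f"pics/{n}0.png").astype(int)
    x0,y0,x1,y1=box
    for zz in(18,14,9):
        ys,xs=np.nonzero(im[y0:y1,x0:x1].max(2)<75)
        P=ray(n,np.c_[xs+x0,ys+y0],zz)[:,:2]; r=np.hypot(*(P-ax).T); P=P[(r>78)&(r<108)]
        print(n,zz,len(P),ang(P.mean(0)))
# ball now: white-ish pixels in scene
im=ctrl.get_image("scene").astype(int)
for th in(120,135,150):
    print(th,[(a,x.round(1),y.round(1),ang(ray("scene",[(x,y)],169)[0])) for a,x,y in cents(im,(138,190,160,208),lambda s:(s.min(2)>th)&(s.max(2)-s.min(2)<50))])
t=ctrl.get_image("top").astype(int)
print([(a,ang(ray("top",[(x,y)],169)[0]),x,y) for a,x,y in cents(t,(425,195,455,215),white)],[(a,x,y,ang(ray("top",[(x,y)],169)[0])) for a,x,y in cents(t,(330,195,352,215),lambda s:(s.min(2)>130))])
print([(a,x,y,ang(ray("scene",[(x,y)],169)[0])) for a,x,y in cents(im,(172,176,190,192),lambda s:(s.min(2)>140)&(s.max(2)-s.min(2)<50))])
```

```text
top 18 40 (np.float64(-20.4), np.float64(92.9))
top 14 40 (np.float64(-20.9), np.float64(92.8))
top 9 39 (np.float64(-21.5), np.float64(92.5))
scene 18 58 (np.float64(-15.1), np.float64(85.8))
scene 14 37 (np.float64(-19.5), np.float64(91.9))
scene 9 32 (np.float64(-21.9), np.float64(91.6))
120 [(np.int32(23), np.float64(146.8), np.float64(197.7), (np.float64(-41.4), np.float64(56.6)))]
135 [(np.int32(17), np.float64(146.7), np.float64(197.3), (np.float64(-42.8), np.float64(55.2)))]
150 [(np.int32(12), np.float64(146.9), np.float64(196.9), (np.float64(-43.6), np.float64(53.3)))]
[(np.int32(103), (np.float64(-84.5), np.float64(187.4)), np.float64(434.79611650485435), np.float64(197.44660194174756))] [(np.int32(20), np.float64(340.45), np.float64(205.45), (np.float64(89.5), np.float64(60.1)))]
[]
```

```bash
python3 -m pendant '{"grip":[-1,-1,-1,-1,-1,-1],"linear":[[-1.1,3.35,0],[-1.1,3.35,0],[-1.1,3.35,0],[-1.1,3.35,0],[0,0,0],[0,0,0]],"angular":[[0,0,-0.0524],[0,0,-0.0524],[0,0,-0.0524],[0,0,-0.0524],[0,0,0],[0,0,0]]}'
cat > m.py <<'E'
from h import *
ax=np.array([491.1,-233.0])
ang=lambda p:(np.degrees(np.arctan2(p[1]-ax[1],p[0]-ax[0])).round(1),np.hypot(*(p[:2]-ax)).round(1))
im=ctrl.get_image("scene"); t=ctrl.get_image("top")
rel([491,-233,177])
for n,i,box,rr in(("scene",im,(125,170,200,215),(40,85)),("top",t,(325,165,400,245),(45,85))):
    for a,x,y in cents(i,box,lambda s:(s.min(2)>125)&(s.max(2)-s.min(2)<55)):
        q=ang(ray(n,[(x,y)],169)[0])
        if rr[0]<q[1]<rr[1]: print(n,a,round(x,1),round(y,1),q)
C=lambda i,x,y,w,h:cv2.resize(i[y:y+h,x:x+w,::-1],(400,300),interpolation=cv2.INTER_CUBIC)
cv2.imwrite("pics/m_%.0f.png"%(100*ctrl.get_obs()["t"]),np.hstack([C(im,115,170,100,75),C(t,318,150,100,75)]))
E
python3 m.py
```

```text
t: 13.02
ee_pos: [542.0, -275.3, 178.1]
orientation: [-0.551, -3.093, -0.0]
ft_force: [0.1, -0.5, 0.1]
width: 0.6
grasp_force: 0.0
t 13.1167 pos [ 541.9 -275.4  178.1] xang 159.8 zaxis [-0.  0. -1.] q [-0.49  0.47  1.71  0.    0.95 -1.71] w 0.0 F [ 0.2  0.4 -0.7]
tool delta [62.4 22.2  1.1]
scene 25 151.2 198.2 (np.float64(-28.0), np.float64(55.0))
top 490 389.7 201.6 (np.float64(-82.8), np.float64(69.6))
top 8 373.6 181.2 (np.float64(-24.5), np.float64(69.4))
top 4 372.5 187.5 (np.float64(-28.5), np.float64(53.0))
top 17 341.0 210.0 (np.float64(101.0), np.float64(60.1))
```

```bash
python3 -m pendant '{"grip":[-1,-1,-1,-1,-1,-1,-1,-1,-1,-1,-1,-1],"linear":[[-0.6,1.7,0],[-0.6,1.7,0],[0,0,0],[0,0,0],[0,-3,0],[0,-10,0],[0,-20,0],[0,-25,0],[0,-25,0],[0,-25,0],[0,-12,0],[0,0,0]],"angular":[[0,0,-0.026],[0,0,-0.026],[0,0,0],[0,0,0],[0,0,0],[0,0,0],[0,0,0],[0,0,0],[0,0,0],[0,0,0],[0,0,0],[0,0,0]]}'
python3 m.py; ls pics
```

```text
t: 14.12
ee_pos: [508.2, -389.8, 178.1]
orientation: [0.472, 3.106, -0.001]
ft_force: [-0.4, 0.1, 0.1]
width: 0.6
grasp_force: 0.0
t 14.2167 pos [ 508.8 -387.1  177.9] xang 162.8 zaxis [-0.     0.001 -1.   ] q [-0.67  0.52  1.64  0.    0.98 -1.94] w 0.9 F [ 0.9  0.3 -0.2]
tool delta [ 62.5 142.    1. ]
scene 26 152.1 198.3 (np.float64(-25.0), np.float64(55.1))
top 47 370.6 184.4 (np.float64(-20.6), np.float64(58.7))
top 18 340.6 211.3 (np.float64(103.9), np.float64(62.0))
b1.png
crop0.png
g1.png
g2.png
g3.png
m_1312.png
m_1422.png
scene0.png
top0.png
```

View pics/m_1422.png

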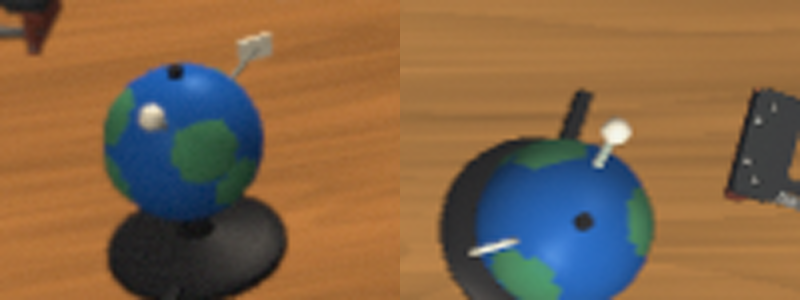

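The ball is at top-view (372,183), next to the tab at (362,178) allowing for parallax, and the flag is at (341,211). Scene view has the ball at (153,199), above the tab line. Let me compute the residual angle exactly.

Run:
```python
from h import *
t=ctrl.get_image("top").astype(int)
hx=[c for c in cents(t,(355,198,372,212),lambda s:s.max(2)<75)]
print("hole",hx,ray("top",[hx[0][1:]],171)[0])
ax=np.array([491.1,-233.0])
ang=lambda p:(np.degrees(np.arctan2(p[1]-ax[1],p[0]-ax[0])).round(1),np.hypot(*(p[:2]-ax)).round(1))
for th in(150,170,190,210): print(th,[(a,x.round(1),y.round(1),ray("top",[(x,y)],169)[0].round(1),ang(ray("top",[(x,y)],169)[0])) for a,x,y in cents(t,(362,175,384,188),lambda s:s.min(2)>th)])
# tab edges per row, weighted by darkness
g=t.max(2)
for r in range(172,184):
    seg=g[r,350:372]; w=np.clip(120-seg,0,None)*(seg<110)
    if w.sum()>60:
        x=350+(w*np.arange(22)).sum()/w.sum(); print(r,round(x,2),w.sum(),ang(ray("top",[(x,r)],18)[0]),ang(ray("top",[(x,r)],12)[0]))
```

```text
hole [(np.int32(10), np.float64(363.2), np.float64(205.0))] [ 491.89636778 -232.02978649  171.        ]
150 [(np.int32(32), np.float64(371.6), np.float64(183.0), array([ 549.7, -256.3,  169. ]), (np.float64(-21.6), np.float64(63.1)))]
170 [(np.int32(25), np.float64(371.6), np.float64(183.0), array([ 549.7, -256.4,  169. ]), (np.float64(-21.7), np.float64(63.1)))]
190 [(np.int32(20), np.float64(371.8), np.float64(183.0), array([ 549.8, -256.7,  169. ]), (np.float64(-22.0), np.float64(63.3)))]
210 [(np.int32(14), np.float64(371.8), np.float64(183.4), array([ 548.7, -256.8,  169. ]), (np.float64(-22.5), np.float64(62.3)))]
173 363.24 255 (np.float64(-20.1), np.float64(108.2)) (np.float64(-20.6), np.float64(109.3))
174 363.13 303 (np.float64(-20.4), np.float64(105.2)) (np.float64(-21.0), np.float64(106.3))
175 362.64 311 (np.float64(-20.2), np.float64(101.9)) (np.float64(-20.8), np.float64(103.0))
176 362.3 314 (np.float64(-20.2), np.float64(98.8)) (np.float64(-20.8), np.float64(99.8))
177 362.19 294 (np.float64(-20.6), np.float64(95.9)) (np.float64(-21.2), np.float64(96.9))
178 361.7 310 (np.float64(-20.3), np.float64(92.6)) (np.float64(-21.0), np.float64(93.6))
179 361.17 326 (np.float64(-20.0), np.float64(89.2)) (np.float64(-20.6), np.float64(90.2))
180 360.88 345 (np.float64(-20.0), np.float64(86.1)) (np.float64(-20.8), np.float64(87.1))
181 360.66 299 (np.float64(-20.3), np.float64(83.1)) (np.float64(-21.0), np.float64(84.1))
182 360.19 304 (np.float64(-20.0), np.float64(79.8)) (np.float64(-20.8), np.float64(80.8))
183 359.9 349 (np.float64(-20.1), np.float64(76.7)) (np.float64(-20.9), np.float64(77.6))
```

Ball at -21.7° versus tab at about -20.7°, roughly 1 mm off, so no more turning is needed. Now I go up, over, and point.

```bash
python3 -m pendant '{"grip":[-1,-1,-1,-1,-1,-1],"linear":[[0,0,-10],[0,0,-25],[0,0,-30],[0,0,-20],[0,0,0],[0,0,0]],"angular":[[0,0,0],[0,0,0],[0,0,0],[0,0,0],[0,0,0],[0,0,0]]}'
python3 -c "
from h import *
rel([550.4,-256.5,216.5])"
```

```text
t: 14.77
ee_pos: [510.2, -386.5, 265.1]
orientation: [0.464, 3.104, -0.002]
ft_force: [0.5, 0.2, -0.3]
width: 0.5
grasp_force: 0.0
t 14.7667 pos [ 510.2 -386.5  265.1] xang 163.0 zaxis [ 0.003 -0.002 -1.   ] q [-0.67  0.42  1.58  0.    1.14 -1.94] w 0.5 F [ 0.5  0.2 -0.3]
tool delta [ -0.3 136.2  48.5]
```

```bash
python3 -m pendant '{"grip":[-1,-1,-1,-1,-1,-1,-1,-1,-1,-1],"linear":[[-0.3,12,0],[0,25,0],[0,30,0],[0,30,0],[0,24,0],[0,12,0],[0,3.2,0],[0,0,0],[0,0,0],[0,0,0]],"angular":[[0,0,0],[0,0,0],[0,0,0],[0,0,0],[0,0,0],[0,0,0],[0,0,0],[0,0,0],[0,0,0],[0,0,0]]}'
python3 -c "
from h import *
rel([550.4,-256.5,216.5])"
```

```text
t: 15.6
ee_pos: [549.1, -258.0, 262.8]
orientation: [-0.468, -3.106, 0.0]
ft_force: [0.6, -0.1, -0.6]
width: 0.3
grasp_force: 0.0
t 15.6 pos [ 549.1 -258.   262.8] xang 162.9 zaxis [-0. -0. -1.] q [-0.46  0.37  1.65 -0.    1.12 -1.73] w 0.3 F [ 0.6 -0.1 -0.6]
tool delta [-0.9  1.8 46.3]
```

```bash
python3 -m pendant '{"grip":[-1,-1,-1,-1,-1,-1,-1,-1,-1],"linear":[[-0.9,1.8,6],[0,0,10],[0,0,12],[0,0,10],[0,0,6],[0,0,2.3],[0,0,0],[0,0,0],[0,0,0]],"angular":[[0,0,0],[0,0,0],[0,0,0],[0,0,0],[0,0,0],[0,0,0],[0,0,0],[0,0,0],[0,0,0]]}'
python3 m.py; python3 -c "
from h import *
rel([550.4,-256.5,216.5])"; ls -t pics|head -1
```

```text
t: 16.35
ee_pos: [551.1, -255.7, 217.2]
orientation: [0.466, 3.106, -0.0]
ft_force: [0.2, 0.1, -1.0]
width: 0.7
grasp_force: 0.0
t 16.45 pos [ 551.2 -255.7  217.4] xang 162.9 zaxis [ 0.001 -0.001 -1.   ] q [-0.45  0.43  1.69 -0.    1.03 -1.73] w 0.7 F [-0.1 -0.5 -0. ]
tool delta [64.2  4.1 40.3]
scene 26 152.1 198.3 (np.float64(-25.0), np.float64(55.1))
top 777 387.2 197.2 (np.float64(-71.9), np.float64(66.1))
top 10 364.0 182.4 (np.float64(-3.3), np.float64(60.5))
top 18 340.6 211.3 (np.float64(103.9), np.float64(62.0))
t 16.45 pos [ 551.2 -255.7  217.4] xang 162.9 zaxis [ 0.001 -0.001 -1.   ] q [-0.45  0.43  1.69 -0.    1.03 -1.73] w 0.7 F [-0.1 -0.5 -0. ]
tool delta [ 0.5 -1.   0.9]
m_1645.png
```

View pics/m_1645.png

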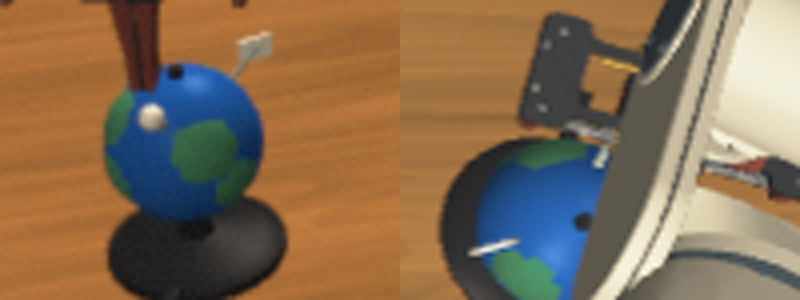

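```bash
python3 -m pendant '{"grip":[-1,-1,-1,-1,-1,-1,-1,-1,-1,-1,-1,-1],"linear":[[0.3,-0.6,0],[0,0,0],[0,0,0],[0,0,0],[0,0,0],[0,0,0],[0,0,0],[0,0,0],[0,0,0],[0,0,0],[0,0,0],[0,0,0]],"angular":[[0,0,0],[0,0,0],[0,0,0],[0,0,0],[0,0,0],[0,0,0],[0,0,0],[0,0,0],[0,0,0],[0,0,0],[0,0,0],[0,0,0]]}'
```

```text
t: 17.45
ee_pos: [550.3, -256.1, 216.8]
orientation: [-0.467, -3.107, -0.0]
ft_force: [0.0, -0.5, 0.1]
width: 0.9
grasp_force: 0.0
```

The picture shows the fingertip at scene crop (142,90), just above the ball at (151,117). There seems to be a slight sideways offset, so I check it against projections.

Run:
```python
from h import *
p=proj("scene",[[550.3,-256.1,197.8],[550.3,-256.4,169]]);print("exp tip,ball px",p, "crop",(p-[115,170])*4)
# scene: finger lower end outline rows
im=ctrl.get_image("scene").astype(int)
for r in range(180,202):
    row=im[r,140:165]; m=np.nonzero((row[:,0]<130)&(row[:,0]-row[:,2]>15)&(row[:,0]-row[:,1]>25)&(row[:,1]<70))[0]; w=np.nonzero(row.min(1)>110)[0]
    print(r,(m+140).tolist()[:1],(m+140).tolist()[-1:], (w+140).tolist())
# corners of fingertip projected, half sizes 10 (x) and 9..13 (y)
R=Ro.from_rotvec(ctrl.get_obs()["orientation"]).as_matrix();c=ctrl.get_obs()["ee_pos"]
print(proj("scene",[c+R@[a,b,19] for a in(-10,10) for b in(-9,9)]).round(1).tolist())
```

```text
exp tip,ball px [[151.31258308 191.44538018]
 [152.40565213 199.99462349]] crop [[145.25033232  85.7815207 ]
 [149.62260854 119.97849396]]
180 [145] [153] []
181 [145] [153] []
182 [146] [154] []
183 [146] [154] []
184 [146] [154] []
185 [146] [154] []
186 [147] [153] []
187 [147] [153] []
188 [147] [153] []
189 [147] [153] []
190 [147] [153] []
191 [148] [152] []
192 [] [] []
193 [] [] []
194 [] [] []
195 [] [] []
196 [] [] [151, 152, 153, 154]
197 [] [] [150, 151, 152, 153, 154, 155]
198 [] [] [150, 151, 152, 153, 154, 155]
199 [] [] [150, 151, 152, 153, 154, 155]
200 [] [] [150, 151, 152, 153, 154]
201 [] [] [151, 152, 153]
[[147.4, 193.4], [153.8, 193.4], [148.8, 189.5], [155.2, 189.6]]
```

Run:
```python
from h import *
im=ctrl.get_image("scene").astype(int)
for r in(186,188,190,191,192,193): print(r,[tuple(v) for v in im[r,144:159].tolist()])
```

```text
186 [(160, 103, 51), (153, 98, 50), (115, 69, 39), (82, 41, 30), (73, 38, 30), (53, 33, 31), (57, 34, 27), (78, 40, 34), (78, 41, 31), (52, 28, 22), (61, 43, 50), (88, 82, 100), (99, 94, 111), (74, 70, 93), (70, 52, 48)]
188 [(160, 102, 51), (155, 99, 51), (132, 80, 42), (87, 45, 33), (74, 37, 30), (54, 32, 31), (54, 31, 31), (76, 38, 30), (75, 36, 28), (66, 32, 30), (54, 42, 65), (41, 82, 141), (34, 86, 159), (23, 39, 65), (26, 25, 22)]
190 [(167, 108, 57), (164, 105, 53), (148, 96, 52), (89, 53, 38), (77, 40, 30), (66, 33, 24), (49, 32, 26), (76, 41, 30), (76, 36, 31), (63, 37, 42), (49, 57, 98), (36, 93, 169), (30, 92, 172), (32, 90, 165), (36, 93, 166)]
191 [(167, 107, 55), (162, 107, 60), (128, 95, 72), (80, 57, 55), (77, 40, 31), (72, 38, 34), (48, 32, 36), (74, 36, 33), (75, 36, 31), (65, 45, 64), (44, 76, 133), (31, 89, 165), (33, 92, 170), (34, 93, 172), (33, 94, 174)]
192 [(169, 112, 58), (155, 113, 71), (99, 107, 83), (81, 86, 66), (76, 54, 52), (71, 48, 70), (44, 54, 88), (63, 48, 65), (73, 47, 62), (63, 62, 100), (34, 83, 154), (31, 90, 166), (26, 88, 166), (27, 88, 165), (33, 91, 168)]
193 [(158, 115, 65), (109, 121, 78), (76, 123, 84), (69, 119, 89), (54, 86, 110), (40, 79, 143), (35, 83, 150), (38, 79, 144), (49, 78, 134), (39, 83, 150), (31, 88, 162), (23, 85, 158), (35, 90, 165), (35, 91, 164), (28, 87, 161)]
```

```bash
for i in 1; do python3 -m pendant '{"grip":[-1,-1,-1,-1,-1,-1,-1,-1,-1,-1,-1,-1],"linear":[[0,1.2,0],[0,0,0],[0,0,0],[0,0,0],[0,0,0],[0,0,0],[0,0,0],[0,0,0],[0,0,0],[0,0,0],[0,0,0],[0,0,0]],"angular":[[0,0,0],[0,0,0],[0,0,0],[0,0,0],[0,0,0],[0,0,0],[0,0,0],[0,0,0],[0,0,0],[0,0,0],[0,0,0],[0,0,0]]}'; done
python3 -m pendant '{"grip":[-1,-1,-1,-1,-1,-1],"linear":[[0,0,0],[0,0,0],[0,0,0],[0,0,0],[0,0,0],[0,0,0]],"angular":[[0,0,0],[0,0,0],[0,0,0],[0,0,0],[0,0,0],[0,0,0]]}'
python3 -c "
from workcell import ctrl
print(ctrl.close_job())"
```

```text
t: 18.55
ee_pos: [550.7, -254.9, 216.8]
orientation: [-0.467, -3.107, -0.0]
ft_force: [-0.2, -0.5, 0.4]
width: 0.3
grasp_force: 0.0
t: 19.05
ee_pos: [550.7, -254.9, 216.8]
orientation: [-0.467, -3.107, 0.0]
ft_force: [-0.6, -0.3, -0.5]
width: 0.5
grasp_force: 0.0
the job is handed in; nothing more can be done
None
```

I handed the job in at 19 s: the lamp button was pressed fully and sprang back, the ball pin stands over the tab to within about 1°, and the closed fingertips are still pointing straight down about 2 cm above the ball, centred to roughly 2 mm and held for about 2.7 s.

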